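Lay the meter on its back in the test box and shut the cover

ROBOT

A 7-joint arm with a two-finger parallel gripper is mounted at the origin on the work surface. World frame = base frame: x ahead of the robot, y to its left, z up, the work surface at z = 0. Lengths are in m, angles in rad, forces in N, time in s.
With the tool pointing down it reaches from about 0.4 to 0.9 m from the base axis. Payload 5.5 kg.
Tool frame: the origin (TCP) lies midway between the tips of the shut fingers; the grasp point (between the pads) lies 19 mm behind it (manip.grip_depth is the distance from the TCP to the grasp point, in m); z points along the fingers, x is the direction in which the jaws open and shut, and the axes are right-handed (so a half turn about z gives the same grasp; the last joint's range is limited). The gripper opens to 92 mm and grips with 3 to 60 N. Pads are 19 mm wide; open, the fingers measure 130 mm over their backs; the gripper's body (75 mm by 190 mm) begins 47 mm behind the grasp point.
Start: joints at [1.463, 0.501, -0.427, 1.55, 0.221, 1.138, -0.21], TCP at [0.236, -0.606, 0.227] pointing down, gripper open.
Joint ranges: [-2.88, 2.88], [-0.31, 2.03], [-1.54, 1.56], [0.2, 2.42], [-1.41, 4.55], [0.19, 2.02], [-2.57, 2.57]. Speed limits (rad/s): [2.57, 2.57, 3.14, 3.14, 3.14, 3.14, 3.14].

INTERFACE

Orientations are given as a unit quaternion [x, y, z, w].
In Python, from bench import manip, effector, viewer gives the robot as it stands. Calls block until the motion is done:
- manip.move_pose(position, orientation): joint-space move of the TCP to a pose.
- manip.servo_line(position, ori=None, vel=0.15): straight line of the TCP; ori=None keeps the orientation; vel is the mean speed in m/s.
- manip.movej(angles): joint-space move.
- effector.open_jaws() and effector.close(f_grip=None): open the fingers fully, or close them until they stop; f_grip is the grip in N (None keeps the last).
- manip.sleep(seconds).
- manip.solve_ik(position, orientation): joint angles nearest the present ones, or None.
- viewer.get_image(name): name is "scene" or "top" or "wrist"; returns the picture (420x560x3 uint8, red, green, blue); there is no depth.
- viewer.get_calibration(name): a dict with "vfov" (degrees; the focal length in pixels is half the picture's height over the tangent of half this angle, whatever the lens; pixels are square), "cx", "cy" (the principal point, pixels), "dist_coeffs" ([k1, k2, p1, p2, k3] as OpenCV has them; the pictures are not rectified), "eye" and "attitude" of the camera in the world. Camera axes: x right, y down, z forward; pixel columns grow to the right and rows downward; lengths in m; the calibration is good to about 2 mm. A picture is of the moment at which its call begins: read the wrist's pose just before it. get_calibration takes no time and is no camera call; for the wrist camera it gives the pose at the moment of the call.
A pose or a line that the arm cannot do raises manip.PlanningError and nothing moves.
- manip.hand_in(): hands the job in, once; it reports no verdict.
Readings, each from a call of its own:
- manip.current_clock(): time.
- manip.current_q(): joint angles.
- manip.current_joint_velocities(): joint speeds.
- manip.current_tau(): joint torques, N m.
- manip.current_tool_pos(): TCP position.
- manip.current_tcp_rot(): TCP orientation.
- manip.current_force(): force on the tool from outside, world axes, zero at the start.
- manip.current_wrist_torque(): the same for the moment, N m.
- manip.current_finger_gap(): finger opening in m.
Only numpy, scipy, OpenCV 4.12 (cv2) and the standard library are available. Lean on these libraries where they do the work, as an engineer would, in place of code of your own. Each camera call takes 0.05 s, during which the arm holds its last target. There are 200 camera calls.

TASK

Get the meter ready for its insulation test without grasping anything: with the fingertips, gently push the meter that stands on end in the grey test box over onto its back, so that it lies flat in the box with its screen facing up. Then push the box's hinged clear cover over until it is fully shut on top of it. Do not pinch or lift the meter, and leave the other things on the bench where they are.

Things in the scene. Friction and masses are not known exactly. Their poses are not given: they have to be found in the camera images.
- meter: White meter case, 44 mm thick (its x), 90 wide (y), 150 tall (z), 0.3 to 0.54 kg, loose, blue band round its top. Origin: centre of its lower end. -x is its front (screen, keys), +x its plain back. It starts on end on the fixture's floor near the fixture's left (+y) end, front towards that end. Pushed high on its front it tips about its lower back edge; past 0.29 rad it falls onto its back.
- meter_mid (a point): Centre of the meter case: half-way up its 150 mm height, width and thickness.
- meter_heel (a point): Middle of the meter's lower back edge (22 mm behind its middle plane, at its lower end): the edge it tips about, which stays down on the box's floor.
- meter_screen (a point): Middle of the screen on the meter's front face (screen 78 x 50 mm), 105 mm above the lower end, 22 mm in front of the case's middle plane.
- fixture: Grey open-topped test box fixed to the bench, 132 mm (its x) by 246 mm (its y), walls 6 mm thick and 68 mm tall; black floor pad, top 12 mm above the bench, inside 120 x 234 mm. Origin: centre of its underside. Its x axis points away from the robot, to the hinged long wall; yaw within 0.45 rad.
- cover (a joint): Angle of the fixture's hinged cover, rad: 0 shut flat on the walls, 1.57 upright; it starts at 1.7 to 1.95 (leaning away from the box and robot), stop at 2.1. Stiff friction hinge (0.2 N m): it stays where it is left; a push of 1.5 to 3 N near its free edge moves it.
- cover_hinge (a point): Middle of the cover's hinge line, which runs along the fixture's y axis at the top of the far (+x) long wall, 66 mm from the fixture's centre and 68 mm above the bench.
- cover_edge (a point): Middle of the cover's free edge on its outer side. The cover is a clear pane in an orange frame, 132 mm from hinge to free edge, 246 mm long, 6 mm thick.
- spray: Blue spray can standing upright, 52 mm across, 150 mm tall. Bystander, loose; origin: centre of its underside.
- tape: Yellow roll of tape lying flat, 90 mm across, 24 mm tall. Bystander, loose; origin: centre of its underside.
- plug: Grey round connector plug standing on end, 48 mm across, 75 mm tall. Bystander, loose; origin: centre of its underside.
- adapter: Black power adapter, 55 x 85 x 35 mm tall. Bystander, loose; origin: centre of its underside.
Mind the look-alikes: they are no part of the job. What is shaped like the meter but green or orange is not meant.

How it is judged:
On the way, in this order (a step that is already met when the one before it is completed fails the run):
1. the meter lies flat on its back in the box, screen up and at rest, while the cover is still open (angle between meter's own x axis and vertical above 2.99 rad and height (world z) of meter_mid below 0.042 m and x of meter_mid in the frame of fixture between -0.06 and 0.06 m and y of meter_mid in the frame of fixture between -0.117 and 0.117 m and linear speed of meter below 0.02 m/s and value of joint cover above 1 rad), for 0.2 s.
2. the cover is pushed fully shut (value of joint cover below 0.05 rad), for 0.2 s.
At the end, for the whole second after the job is handed in: The meter lies on its back inside the box, screen up within 0.15 rad, its centre under 42 mm above the bench and at rest, and the cover is shut to within 0.05 rad (about 7 mm at its free edge) (angle between meter's own x axis and vertical above 2.99 rad and height (world z) of meter_mid below 0.042 m and x of meter_mid in the frame of fixture between -0.06 and 0.06 m and y of meter_mid in the frame of fixture between -0.117 and 0.117 m and linear speed of meter below 0.02 m/s and value of joint cover below 0.05 rad); the robot touches nothing.
It fails at once if the meter is lifted, carried or tipped the wrong way (its lower back edge rises more than 28 mm off the box's floor) (height (world z) of meter_heel above 0.04 m).
It fails at once if the meter is squeezed or pushed roughly (fingers press it with over 30 N) (contact force between the fingers and meter above 30 N).
It fails at once if another thing on the bench is disturbed (moved more than 20 mm) (distance of any of spray, tape, plug, adapter from where it was at the start of the episode above 0.02 m).
It also fails if it takes over 42 s, if anything falls off the work surface, if the arm or the gripper's body presses on something with over 40 N, if the wrist force passes 120 N, or if a joint passes its speed limit or range.

## Working session

There is one attempt and no reset: what is moved stays moved. The work goes in short steps, each a Python script; the robot and the scene stay as the last script left them, time stands still between calls to the robot, and variables do not carry over. Pictures are saved under pics/ and viewed, about 8 in all and at most 12, crops included, and the job is handed in when it is done.

```bash
mkdir -p pics; ls; python3 - <<'E'
from bench import manip, effector, viewer
import cv2
for n in("scene","top"):
    print(n,viewer.get_calibration(n)); im=viewer.get_image(n); cv2.imwrite(f"pics/{n}0.png",im[:,:,::-1])
print(manip.current_clock(),manip.current_tcp_rot())
E
```

```text
pics
scene {'vfov': 50.77828762159296, 'cx': 272.77117084423975, 'cy': 210.2651162831903, 'dist_coeffs': array([-0.1051234,  0.       ,  0.       ,  0.       ,  0.       ]), 'eye': array([1.29272757, 0.6152845 , 0.724496  ]), 'attitude': array([ 0.37260373,  0.79648083, -0.42807794, -0.20864809])}
top {'vfov': 45.06500222290947, 'cx': 280.55364229407047, 'cy': 203.45182017067702, 'dist_coeffs': array([-0.16665537,  0.        ,  0.        ,  0.        ,  0.        ]), 'eye': array([0.35879922, 0.02556626, 1.42756655]), 'attitude': array([ 0.71074037, -0.70010139,  0.04875944, -0.0482565 ])}
0.1 [ 8.25338912e-01 -5.64636969e-01 -7.04141794e-04 -5.27707999e-04]
```

View pics/scene0.png

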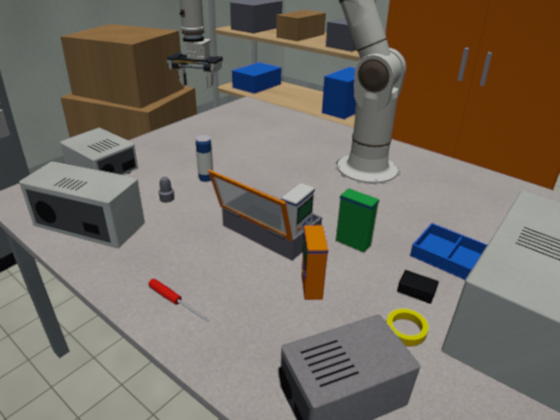

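View pics/top0.png

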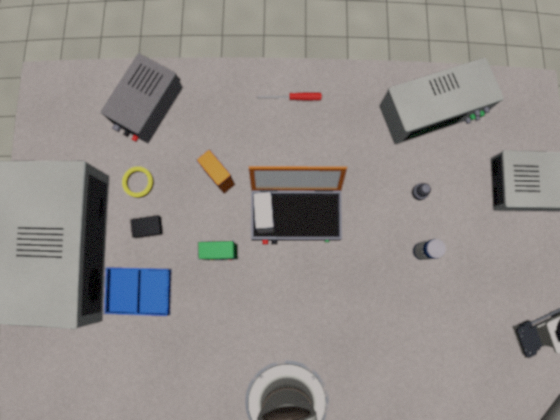

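```bash
cat > h.py <<'E'
import numpy as np, cv2
from scipy.spatial.transform import Rotation as R
from bench import manip, effector, viewer
def cam(n):
    c=viewer.get_calibration(n); f=210/np.tan(np.radians(c['vfov'])/2)
    return np.array([[f,0,c['cx']],[0,f,c['cy']],[0,0,1]]),c['dist_coeffs'],c['eye'],R.from_quat(c['attitude']).as_matrix()
def ray(C,uv):
    K,d,e,A=C; p=cv2.undistortPoints(np.array([[uv]],float),K,d)[0,0]
    r=A@np.array([p[0],p[1],1]); return r/np.linalg.norm(r)
def onz(C,uv,z):
    r=ray(C,uv); return C[2]+r*(z-C[2][2])/r[2]
def proj(C,P):
    K,d,e,A=C; P=np.atleast_2d(P)
    return cv2.projectPoints((P-e)@A,np.zeros(3),np.zeros(3),K,d)[0][:,0]
def snap(n,f,box=None,s=1):
    im=viewer.get_image(n)[:,:,::-1].copy()
    o=im if box is None else im[box[1]:box[3],box[0]:box[2]]
    cv2.imwrite("pics/"+f,cv2.resize(o,None,fx=s,fy=s,interpolation=cv2.INTER_CUBIC)); return im
E
python3 - <<'E'
import cv2,numpy as np
t=cv2.imread("pics/top0.png")[155:255,235:360]; s=cv2.imread("pics/scene0.png")[160:260,200:330]
a=cv2.resize(t,(750,600),interpolation=cv2.INTER_CUBIC); b=cv2.resize(s,(780,600),interpolation=cv2.INTER_CUBIC)
cv2.imwrite("pics/tc.png",a);cv2.imwrite("pics/sc.png",b)
E
```

```text
(no output)
```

View pics/tc.png

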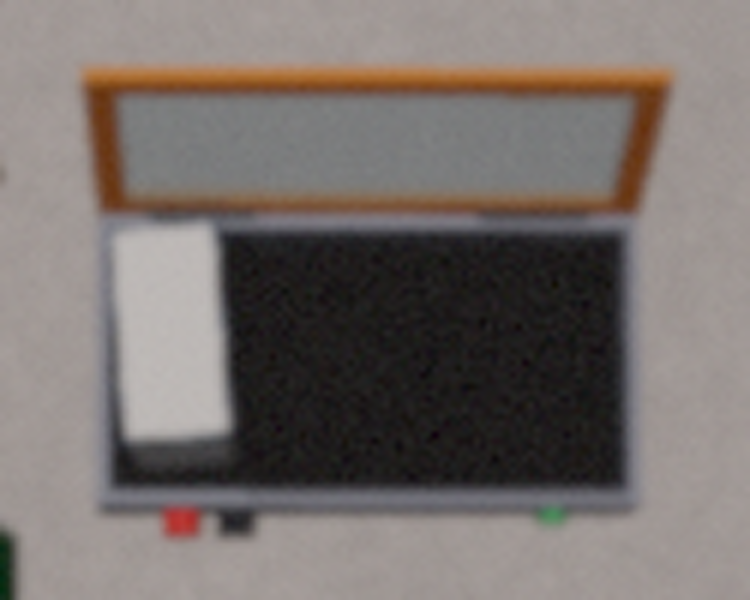

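View pics/sc.png

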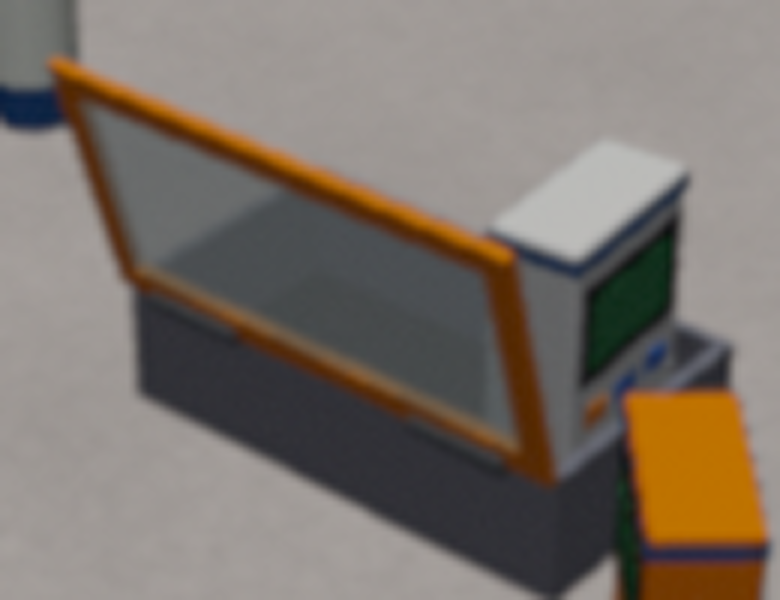

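```bash
python3 - <<'E'
from h import *
C=cam("top"); S=cam("scene")
px=lambda u,v:((u+.5)/6-.5+235,(v+.5)/6-.5+155)
sx=lambda u,v:((u+.5)/6-.5+200,(v+.5)/6-.5+160)
for n,z,L in(("rim",.068,[(101,212),(636,212),(633,497),(101,497),(101,508),(633,508)]),("floor",.012,[(625,235),(625,487)]),("meter",.162,[(112,230),(217,222),(232,435),(126,443)])):
    for q in L: print(n,q,onz(C,px(*q),z).round(4))
for q in [(610,140),(688,178),(580,270),(490,230)]: print("meter sc",onz(S,sx(*q),.162).round(4))
for q in [(137,290),(555,480)]: print("hinge sc",onz(S,sx(*q),.068).round(4))
# cover edge corners, triangulate
for a,b in(((672,68),(52,62)),((85,68),(510,258))):
    d1=ray(C,px(*a));d2=ray(S,sx(*b))
    t=np.linalg.lstsq(np.c_[d1,-d2],S[2]-C[2],rcond=None)[0]
    print("edge",(C[2]+t[0]*d1).round(4),(S[2]+t[1]*d2).round(4))
E
```

```text
rim (101, 212) [0.5827 0.1059 0.068 ]
rim (636, 212) [ 0.5864 -0.1372  0.068 ]
rim (633, 497) [ 0.4567 -0.1358  0.068 ]
rim (101, 497) [0.4533 0.103  0.068 ]
rim (101, 508) [0.4483 0.1029 0.068 ]
rim (633, 508) [ 0.4517 -0.1358  0.068 ]
floor (625, 235) [ 0.5847 -0.1387  0.012 ]
floor (625, 487) [ 0.4654 -0.1387  0.012 ]
meter (112, 230) [0.5596 0.0955 0.162 ]
meter (217, 222) [0.5636 0.0513 0.162 ]
meter (232, 435) [0.4736 0.0434 0.162 ]
meter (126, 443) [0.4695 0.0877 0.162 ]
meter sc [0.4748 0.0472 0.162 ]
meter sc [0.4794 0.0912 0.162 ]
meter sc [0.5668 0.1001 0.162 ]
meter sc [0.5663 0.0541 0.162 ]
hinge sc [ 0.5907 -0.1292  0.068 ]
hinge sc [0.5814 0.1032 0.068 ]
edge [ 0.6257 -0.137   0.1967] [ 0.6254 -0.1366  0.1966]
edge [0.6218 0.1064 0.1965] [0.6216 0.1067 0.1965]
```

```bash
cat >> h.py <<'E'
YAW=.0153
def down(a=0): # jaw axis along fixture -y, turned by a
    return (R.from_euler('z',YAW+a)*R.from_matrix(np.array([[0,-1,0],[-1,0,0],[0,0,-1.]]).T)).as_quat()
E
python3 - <<'E'
from h import *
effector.close(5)
p=manip.current_tool_pos(); manip.servo_line([p[0],p[1],.38],vel=.3)
manip.move_pose([.47,.07,.40],down())
C=cam("wrist"); im=snap("wrist","w1.png")
print(C[2],manip.current_clock(),manip.current_tool_pos())
c=viewer.get_calibration("wrist");print(c)
E
```

```text
[0.54917463 0.06915868 0.55886661] 4.775 [0.47024494 0.06908476 0.39988314]
{'vfov': 71.52748253133824, 'cx': 282.89092326091776, 'cy': 210.27695995054296, 'dist_coeffs': array([-0.03944608,  0.        ,  0.        ,  0.        ,  0.        ]), 'eye': array([0.54917635, 0.06916041, 0.55886161]), 'attitude': array([ 0.70453426, -0.69410992, -0.10401277,  0.10499642])}
```

View pics/w1.png

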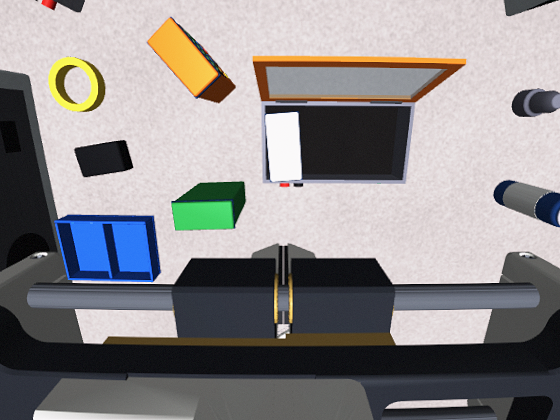

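```bash
python3 - <<'E'
from h import *
im=cv2.imread("pics/w1.png"); b=im[90:192,250:425]
cv2.imwrite("pics/w1c.png",cv2.resize(b,None,fx=4.5,fy=4.5,interpolation=cv2.INTER_CUBIC))
C=cam("wrist")
m=(im.min(2)>215).astype(np.uint8); m[:104]=0;m[184:]=0;m[:,:262]=0;m[:,306:]=0
m=cv2.morphologyEx(m,cv2.MORPH_OPEN,np.ones((3,3)))
cs=max(cv2.findContours(m,0,2)[0],key=cv2.contourArea)
P=np.array([onz(C,q[0],.162)[:2] for q in cs],np.float32)
r=cv2.minAreaRect(P*1000);print(r,cv2.boxPoints(r).round(1).tolist())
E
```

```text
((515.63916015625, 68.45320892333984), (88.87421417236328, 42.40301513671875), 5.0439276695251465) [[469.5, 85.69999694824219], [473.20001220703125, 43.400001525878906], [561.7999877929688, 51.20000076293945], [558.0, 93.5]]
```

View pics/w1c.png

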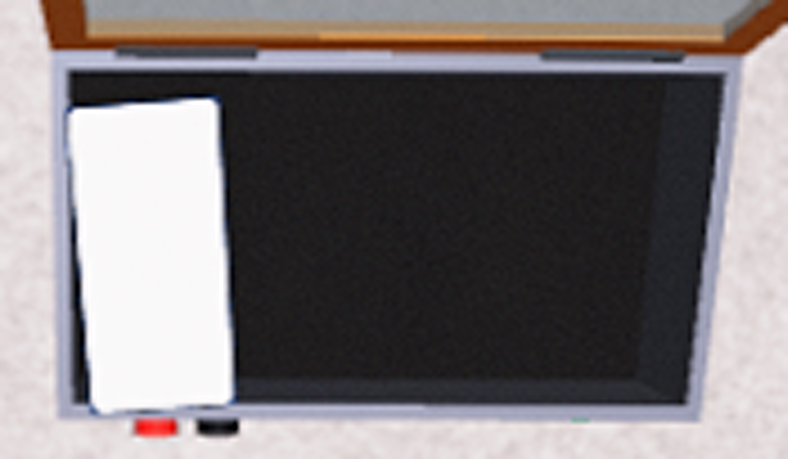

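```bash
python3 - <<'E'
from h import *
C=cam("wrist")
for q in [(69,71),(727,73),(690,405),(76,402),(52,52),(742,56),(702,419),(62,417)]:
    print(q,onz(C,((q[0]+.5)/4.5-.5+250,(q[1]+.5)/4.5-.5+90),.068).round(4))
E
```

```text
(69, 71) [0.5735 0.0985 0.068 ]
(727, 73) [ 0.5775 -0.1359  0.068 ]
(690, 405) [ 0.4573 -0.138   0.068 ]
(76, 402) [0.4546 0.0961 0.068 ]
(52, 52) [0.5798 0.1045 0.068 ]
(742, 56) [ 0.5834 -0.1406  0.068 ]
(702, 419) [ 0.4519 -0.1433  0.068 ]
(62, 417) [0.4487 0.1014 0.068 ]
```

```bash
python3 - <<'E'
from h import *
manip.move_pose([.44,.095,.25],down())
manip.servo_line([.44,.095,.103],vel=.2)
manip.servo_line([.455,.095,.103],vel=.1); print(manip.current_force().round(2))
for x in np.arange(.458,.4671,.0015):
    manip.servo_line([x,.095,.103],vel=.03); print(manip.current_tool_pos().round(4),manip.current_force().round(2))
manip.servo_line([.44,.095,.103],vel=.1)
manip.servo_line([.44,.095,.25],vel=.3)
manip.move_pose([.47,.07,.38],down())
C=cam("wrist"); im=snap("wrist","w2.png"); print(manip.current_clock())
m=(im.min(2)>215).astype(np.uint8); 
pr=proj(C,[[.5161,.069,.162]])[0];print(pr)
x0,y0=int(pr[0]),int(pr[1]); k=np.zeros_like(m);k[y0-55:y0+55,x0-21:x0+40]=1; m*=k
m=cv2.morphologyEx(m,cv2.MORPH_OPEN,np.ones((3,3)))
cs=max(cv2.findContours(m,0,2)[0],key=cv2.contourArea)
P=np.array([onz(C,q[0],.162)[:2] for q in cs],np.float32)
r=cv2.minAreaRect(P*1000);print(r,cv2.boxPoints(r).round(1).tolist())
E
```

```text
[-0.93  0.97  0.11]
[0.458  0.095  0.1032] [-0.56  0.27  0.38]
[0.4585 0.0949 0.1027] [-3.37 -0.75  2.94]
[0.4606 0.0953 0.1029] [-3.66  1.44  1.68]
[0.4623 0.0952 0.1029] [-4.15  1.44  2.62]
[0.464  0.0951 0.103 ] [-4.06  0.91  1.73]
[0.4656 0.095  0.103 ] [-3.31  1.63  2.79]
[0.4671 0.095  0.103 ] [-4.19  1.57  1.46]
10.0833
[283.44510531 147.85198237]
((522.7791748046875, 67.60379791259766), (88.9419174194336, 42.470584869384766), 2.931034803390503) [[477.29998779296875, 86.5], [479.5, 44.099998474121094], [568.2999877929688, 48.70000076293945], [566.0999755859375, 91.0999984741211]]
```

```bash
cat >> h.py <<'E'
def look(f,guess):
    C=cam("wrist"); im=snap("wrist",f)
    m=(im.min(2)>215).astype(np.uint8); x0,y0=proj(C,[[*guess,.162]])[0].astype(int)
    k=np.zeros_like(m);k[y0-55:y0+55,x0-21:x0+40]=1; m*=k
    m=cv2.morphologyEx(m,cv2.MORPH_OPEN,np.ones((3,3)))
    cs=max(cv2.findContours(m,0,2)[0],key=cv2.contourArea)
    P=np.array([onz(C,q[0],.162)[:2] for q in cs],np.float32)
    r=cv2.minAreaRect(P*1000);print(r,cv2.boxPoints(r).round(1).tolist(),manip.current_clock())
E
python3 - <<'E'
from h import *
manip.move_pose([.58,-.03,.25],down())
manip.servo_line([.585,-.03,.18],vel=.2); F0=manip.current_force()
for x in (.61,.622,.635):
    manip.servo_line([x,-.03,.18],vel=.08); print(manip.current_tool_pos().round(4),(manip.current_force()-F0).round(2))
manip.servo_line([.587,-.03,.18],vel=.2)
manip.servo_line([.587,.043,.18],vel=.2)
manip.servo_line([.587,.043,.105],vel=.12); F0=manip.current_force(); print(F0)
for x in np.arange(.582,.568,-.002):
    manip.servo_line([x,.043,.105],vel=.04); print(manip.current_tool_pos().round(4),(manip.current_force()-F0).round(2))
manip.servo_line([.587,.043,.105],vel=.1)
manip.servo_line([.587,.043,.25],vel=.3)
manip.move_pose([.47,.07,.38],down())
look("w3.png",(.52,.069))
E
```

```text
[ 0.6107 -0.0299  0.1808] [ 0.76 -0.03 -0.44]
[ 0.6221 -0.03    0.18  ] [ 0.42  0.69 -0.63]
[ 0.6352 -0.03    0.1799] [ 0.08 -0.69 -1.23]
[-0.21246107  0.40291998  0.63272296]
[0.5821 0.0431 0.1058] [ 0.3   0.55 -0.73]
[0.5802 0.0431 0.1053] [ 0.49 -0.14 -0.48]
[0.5794 0.0429 0.1057] [ 4.47 -1.08  0.91]
[0.5773 0.0426 0.1057] [ 5.08 -1.79  2.33]
[0.5749 0.0427 0.1055] [ 4.32 -2.39  3.79]
[0.572  0.0428 0.1049] [ 4.3  -1.65  1.13]
[0.57   0.043  0.1049] [ 5.04 -1.71  2.25]
[0.5683 0.0431 0.1051] [ 5.55 -1.67  2.22]
((513.4769287109375, 68.28892517089844), (88.14300537109375, 42.15616989135742), 0.03515544906258583) [[469.3999938964844, 89.30000305175781], [469.3999938964844, 47.20000076293945], [557.5999755859375, 47.20000076293945], [557.5, 89.4000015258789]] 17.95
```

```bash
python3 - <<'E'
from h import *
manip.move_pose([.5135,.13,.25],down())
manip.servo_line([.5135,.128,.147],vel=.25); F0=manip.current_force()
manip.servo_line([.5135,.113,.147],vel=.1)
for y in np.arange(.103,.044,-.01):
    manip.servo_line([.5135,y,.147],vel=.06); print(manip.current_tool_pos().round(4),(manip.current_force()-F0).round(2))
manip.sleep(.3)
manip.servo_line([.5135,.06,.25],vel=.4); print(manip.current_clock())
a=snap("top","t4.png",(225,145,365,260),1); b=snap("scene","s4.png",(190,150,330,265),1)
o=np.hstack([a[145:260,225:365],b[150:265,190:330]]); cv2.imwrite("pics/c4.png",cv2.resize(o,None,fx=2.8,fy=2.8,interpolation=cv2.INTER_CUBIC))
E
```

```text
[0.5137 0.1027 0.1472] [ 1.25  0.98 -0.32]
[0.5133 0.0923 0.1468] [ 0.43  0.71 -0.3 ]
[0.5134 0.0822 0.1469] [0.73 1.12 0.58]
[0.5135 0.0722 0.147 ] [ 0.8   0.32 -0.08]
[0.5135 0.0623 0.147 ] [0.07 1.29 0.36]
[0.5135 0.0523 0.147 ] [-0.84  0.71 -0.64]
22.0667
```

View pics/c4.png

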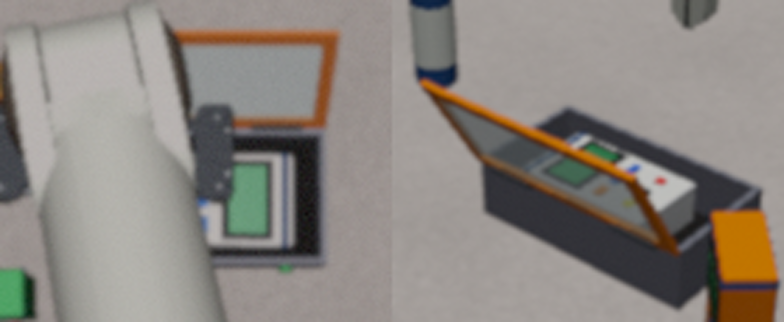

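```bash
python3 - <<'E'
from h import *
y=-.02; H=np.array([.582,.068])
manip.servo_line([.52,.05,.32],vel=.4)
manip.move_pose([.71,y,.32],down())
manip.servo_line([.71,y,.168],vel=.3); F0=manip.current_force(); print(manip.current_clock(),F0.round(1))
manip.servo_line([.66,y,.168],vel=.15)
def go(th,r,d,v):
    p=H+r*np.array([-np.cos(th),np.sin(th)])+d*np.array([np.sin(th),np.cos(th)])
    manip.servo_line([p[0],y,p[1]],vel=v); F=manip.current_force()-F0
    print(round(th,2),manip.current_tool_pos().round(4),F.round(1)); return np.linalg.norm(F)
for th in np.arange(1.57,.15,-.17):
    if go(th,.1+.02*(1.57-th)/1.57,.008+.010*np.sin(th),.15)>20: break
print(manip.current_clock())
for th in (.12,.06,.02,0,-.02,-.04):
    if go(th,.12,.006,.05)>10: break
print(manip.current_clock())
E
```

```text
23.975 [0.9 0.3 0.8]
1.57 [ 0.6009 -0.02    0.1683] [-0.8 -0.9 -1.1]
1.4 [ 0.5827 -0.02    0.1716] [-0.7 -0.2 -0.8]
1.23 [ 0.5638 -0.02    0.172 ] [-1.2 -0.9 -0.7]
1.06 [ 0.5447 -0.02    0.169 ] [-1.4  0.4 -0.6]
0.89 [ 0.5261 -0.0201  0.1623] [-0.3 -0.5 -0.8]
0.72 [ 0.5085 -0.02    0.1521] [-0.2 -0.  -0.8]
0.55 [ 0.4925 -0.02    0.1383] [-1.3  0.4 -0.7]
0.38 [ 0.4792 -0.02    0.1216] [-1.9 -0.7 -0.3]
0.21 [ 0.4692 -0.02    0.1023] [-0.6 -0.4 -0.2]
27.2667
0.12 [ 0.4631 -0.02    0.088 ] [-1.4  0.4 -0.5]
0.06 [ 0.4622 -0.02    0.0808] [-1.5 -0.8 -1. ]
0.02 [ 0.4618 -0.02    0.0761] [-2.2 -0.6 -0.5]
0 [ 0.4624 -0.02    0.0747] [-2.5  0.2  7.6]
-0.02 [ 0.4625 -0.02    0.0742] [-9.  -0.2 30.3]
28.7583
```

```bash
python3 - <<'E'
from h import *
manip.servo_line([.462,-.02,.2],vel=.2)
manip.servo_line([.40,-.02,.33],vel=.3)
a=snap("wrist","w5.png"); b=snap("scene","s5.png")
o=np.hstack([cv2.resize(a[60:260,180:460],(392,280)),cv2.resize(b[150:250,190:330],(392,280),interpolation=cv2.INTER_CUBIC)]); cv2.imwrite("pics/c5.png",o); print(manip.current_clock())
E
```

```text
30.2833
```

View pics/c5.png

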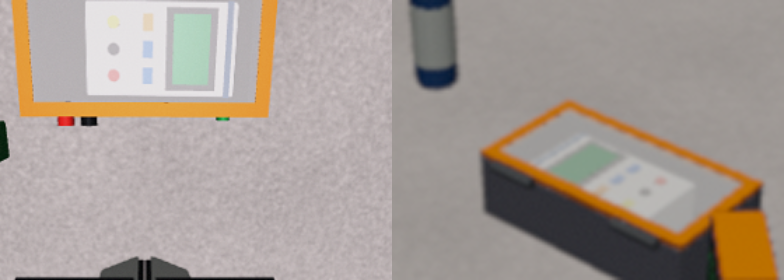

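The cover lies flat on the walls all the way round, and the meter is screen-up under it. The robot is clear of everything.

```bash
python3 - <<'E'
from h import *
manip.hand_in(); print(manip.current_clock())
E
```

```text
the job is handed in; nothing more can be done
the job is handed in; nothing more can be done
```

The job is handed in at about 30 s of the 42 s allowed. The meter lies on its back in the box with its screen up, and the cover is shut on top of it.

- **Straightening:** The meter stood turned about 5° in the box, so its top end would have landed almost against the far wall. I squared it with two gentle sideways fingertip nudges (up to about 6 N). The first mostly slid it sideways. Before the second, I ran the fingers against the open cover to make room. That gave no clear force reading, but a later picture showed the cover further open.
- **Toppling:** One slow push high on the front tipped it over. The push read about 1 N, close to the sensor noise. Pictures then showed it flat with the screen up and the cover still open.
- **Closing the cover:** I pushed the cover round with the fingertips until it met the walls. The closing press peaked at about 30 N on the cover, higher than my 10 N stopping point because the last step was too long, but not on the meter.

The last pictures, taken with the arm clear, showed the cover flat on the walls all round and the meter screen-up beneath it. I judged "fully shut" from those pictures and from where the fingertips stopped (74 to 75 mm high), not from a measured angle. I did not measure the other objects afterwards; the arm was never aimed near them.

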